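# Change over the two bench gas taps past a parked mini centrifuge

### The arm

A 6-joint arm with a two-finger parallel gripper is mounted at the origin on the work surface. World frame = base frame: x ahead of the robot, y to its left, z up, the work surface at z = 0. Lengths are in m, angles in degrees, forces in N, time in s.
With the tool pointing down it reaches from about 0.35 to 0.875 m from the base axis. Payload 4.2 kg.
Tool frame: the origin (TCP) lies on the mounting face of the last link; the fingertips stand 182 mm ahead of it and the grasp point (between the pads) lies 164 mm ahead of it (r.tcp_to_grasp is the distance from the TCP to the grasp point, in m); z points along the fingers, y is the line along which they close (so a half turn about z gives the same grasp; the last joint's range is limited). The gripper opens to 87 mm and grips with 3 to 60 N. Pads are 19 mm wide; open, the fingers measure 117 mm over their backs; the gripper's body (75 mm by 190 mm) begins 51 mm behind the grasp point.
Start: joints at [83.514, 22.042, 0.453, 0, -68.411, -14.817], TCP at [0.227, 0.582, 0.405] pointing down, gripper open.
Joint ranges: [-179.83, 179.83], [-69.29, 118.12], [-61.27, 80.66], [-181.25, 117.63], [-171.15, -9.14], [-177.46, 177.46]. Speed limits (degrees/s): [159.86, 159.86, 180, 180, 180, 180].

### API

Orientations are given as a 3x3 rotation matrix whose columns are the frame's x, y, z axes.
In Python, from station import sense, eyes, r gives the robot as it stands.
- The arm moves only by the tool jog_arm, never from a script. Its argument "increments" is a list of rows, each a list of 4 numbers: the shift along the tool's x, y, z normalised to -1 to 1, where 1 is 0.02 m, then the turn about the tool's z normalised to -1 to 1, where 1 is 0.08 rad. A call has 1 to 10 rows; each row shifts and turns the commanded pose from where the row before left it, along the tool's axes as they then stand; what a row does not reach is not made up. A row lasts 1/10 s, in which the tool goes at most 50 mm and 8.59 degrees, less where a joint would pass 70% of its speed; a pose out of reach is approached as far as the arm can. A call with a number of a shift or a turn outside -1 to 1 is refused whole. A call with a gripper value outside its range is refused whole. "grip" is the finger opening in mm, from 0 to 87, set as the call begins (left out, the last holds). The fingers move at their own pace and stop on an object; the grip force is fixed at half the most. Time passes only in rows, so rows that do not move let the fingers close. It gives the time, the measured TCP pose, the force, the opening and the grip force at its end, in the units of the state.
- sense(): the state, without advancing time (a new reading comes with each control period).
- eyes.capture(name): name is "side" or "top"; returns the picture (400x640x3 uint8, blue, green, red); there is no depth.
- eyes.get_calibration(name): a dict with "camera_matrix" (3x3 intrinsics, pixels), "R" (3x3) and "t" (3): a world point X has camera coordinates R X + t. Camera axes: x right, y down, z forward; pixel columns grow to the right and rows downward; lengths in m; the calibration is good to about 2 mm. A picture is of the moment at which its call begins. get_calibration takes no time and is no camera call.
- r.finish_job(): hands the job in; it is judged then, once.
Trained networks look in the newest picture that a camera, given by its name, has taken for a name from the list of things; names that differ only in an ending like _2 or _b are one class to them, and where a whole thing is asked for, a point or a joint stands for the part that bears it (a point fixed in the world has none). Each returns a list of dicts, best first, with "conf" (0 to 1); they miss things now and then, are a little off and sometimes report something else, mostly with a low value. They report only what shows in the picture. A call takes as long as a camera call.
- eyes.spot_in(camera, name): "centre" ([x, y, z] in m, in world coordinates, good to about 4 mm: the middle of the surface that is visible of it).
- eyes.outline_of(camera, name): "mask" (400x640 bool, what is visible of it).
The state is a dict: "time_s": time; "joints": joint angles; "joint_velocities": joint speeds; "effort": joint torques, N m; "tcp_pos": TCP position; "ee_rot": TCP orientation; "wrist_force": force on the tool from outside, world axes, zero at the start; "moment": the same for the moment, N m; "gripper_width": opening from 0.0 (shut) to 1.0 (fully open); "gripper_force": force on a finger pad.
Only numpy, scipy, OpenCV 4.12 (cv2) and the standard library are available. Lean on these libraries where they do the work, as an engineer would, in place of code of your own. Each camera call takes 0.05 s, during which the arm holds its last target. There are 200 camera calls.

### The job

Change the bench over from the tap that is open to the one that is shut. The mini centrifuge stands in the swing of the shut tap's handle, so first slide it gently, upright, along the bench until its whole base stands on the round mat; then turn the open tap fully shut (handle square across its pipe), and only after that turn the other tap fully open (handle in line with its pipe). Leave the jar, the bottle, the tube rack and the tip box standing where they are.

Things in the scene. Friction and masses are not known exactly. Their poses are not given: they have to be found in the camera images.
- open_tap: The tap that is wholly or partly open at the start: fixed ball valve on bench pipework, all but the handle below 62 mm. Origin on the bench under the handle's pivot, z up. Round its riser a flange of radius 28 mm; the outlet pipe (20 mm thick, axis 38 mm up) runs 75 mm along +x, then down to a flange of radius 22 mm.
- shut_tap: The tap that is shut at the start, the same build as the other: fixed ball valve on bench pipework, all but the handle below 62 mm. Origin on the bench under the handle's pivot, z up. Round its riser a flange of radius 28 mm; the outlet pipe (20 mm thick, axis 38 mm up) runs 75 mm along +x, then down to a flange of radius 22 mm.
- open_tap_handle (a joint): Angle (rad) of the lever handle about its vertical pivot: 0 = shut, handle along the tap's +y, across the pipe; 1.571 = open, along -x, in line with the pipe. Grows anticlockwise from above; stops at both ends; stays where left (0.25 N m). Reaches 110 mm from the pivot; outer 65 mm is a black sleeve 20 mm wide, 60 to 74 mm above the bench. Starts between 0.9 and 1.55.
- shut_tap_handle (a joint): Angle (rad) of the lever handle about its vertical pivot: 0 = shut, handle along the tap's +y, across the pipe; 1.571 = open, along -x, in line with the pipe. Grows anticlockwise from above; stops at both ends; stays where left (0.25 N m). Reaches 110 mm from the pivot; outer 65 mm is a black sleeve 20 mm wide, 60 to 74 mm above the bench. Starts between 0 and 0.06.
- open_tap_grip (a point): Middle of the sleeve of the open tap's handle, 80 mm from the pivot, 67 mm above the bench; moves with the handle.
- shut_tap_grip (a point): The same point on the shut tap's handle.
- centrifuge: Mini centrifuge, loose, about 0.7 kg: white round upright body 96 mm in diameter with straight sides to 68 mm, then a grey domed lid to 86 mm. Too wide to grasp. Origin at the centre of its underside, z up.
- mat: Round dark rubber mat, 170 mm in diameter, 1 mm thin (no noticeable edge), fixed on the bench. Origin at its centre on the bench.
- jar: Bystander: small amber jar, 48 mm in diameter, 78 mm tall, loose, 0.2 kg, beside the open tap's handle. Origin at the centre of its underside.
- bottle: Bystander: white bottle, 64 mm in diameter, 150 mm tall, loose. Origin at the centre of its underside.
- rack: Bystander: white stepped tube rack, loose; 90 mm along its x, 150 mm along y, up to 72 mm tall. Origin at the centre of its underside.
- tipbox: Bystander: grey pipette-tip box with clear lid, loose; 80 mm along x, 115 mm along y, 65 mm tall. Origin at the centre of its underside.

How it is judged (in metres and radians):
On the way, in this order (a step that is already met when the one before it is completed fails the run):
1. the centrifuge stands upright with its whole base on the mat, both taps not yet changed over (horizontal distance between centrifuge and mat below 0.037 m and angle between centrifuge's own z axis and vertical below 0.12 rad and height (world z) of centrifuge below 0.01 m and linear speed of centrifuge below 0.02 m/s and value of joint open_tap_handle above 0.5 rad and value of joint shut_tap_handle below 0.3 rad), for 0.2 s.
2. the open tap is fully shut while the other is still shut (value of joint open_tap_handle below 0.08 rad and value of joint shut_tap_handle below 0.3 rad), for 0.2 s.
3. the other tap is fully open (value of joint shut_tap_handle above 1.49 rad and value of joint open_tap_handle below 0.08 rad), for 0.2 s.
At the end, for the whole second after the job is handed in: The centrifuge stands upright and still with its whole base on the mat (centre within 37 mm of the mat's centre), the tap that was open is shut (within 0.08 rad of its stop), the other is open (within 0.08 rad of its stop), and the four bystanders still stand within 25 mm of where they were (all of step 3 and horizontal distance between centrifuge and mat below 0.037 m and angle between centrifuge's own z axis and vertical below 0.12 rad and height (world z) of centrifuge below 0.01 m and linear speed of centrifuge below 0.02 m/s and angle between each of jar, bottle, rack, tipbox's own z axis and vertical below 0.15 rad and distance of each of jar, bottle, rack, tipbox from where it was at the start of the episode below 0.025 m); the robot touches nothing.
It fails at once if both taps are open at once (value of joint each of open_tap_handle, shut_tap_handle above 0.3 rad).
It fails at once if the centrifuge is tipped, lifted or shoved faster than 0.4 m/s (angle between centrifuge's own z axis and vertical above 0.3 rad or height (world z) of centrifuge above 0.03 m or linear speed of centrifuge above 0.4 m/s).
It fails at once if the jar, bottle, rack or tip box is moved by more than 25 mm or tipped (distance of any of jar, bottle, rack, tipbox from where it was at the start of the episode above 0.025 m or angle between any of jar, bottle, rack, tipbox's own z axis and vertical above 0.3 rad).
It also fails if it takes over 69 s, if anything falls off the work surface, if the arm or the gripper's body presses on something with over 40 N, if the wrist force passes 120 N, or if a joint passes its speed limit or range.

## Working session

There is one attempt and no reset: what is moved stays moved. The work goes in short steps, Python scripts to look and compute and a tool call to move; the robot and the scene stay as the last step left them, time stands still between calls to the robot, and variables do not carry over. Pictures are saved under pics/ and viewed, at most 10 in all, crops included, and the job is handed in when it is done.

Besides the shell and the picture viewer there is one more tool, called after "Emit:" as name([rows], argument=value, ...), one row to a line, values as JSON. jog_arm: Moves the arm, as the interface text tells. Its arguments: {"type":"object","properties":{"increments":{"type":"array"},"grip":{"type":"number"}},"required":["increments"]}

```bash
mkdir -p pics
python3 - <<'E'
from station import sense, eyes, r
import cv2,numpy as np
s=sense();print(s['time_s'],s['tcp_pos'],np.round(s['ee_rot'],3).tolist())
for c in ['top','side']:
    cv2.imwrite(f'pics/{c}0.png',eyes.capture(c))
    k=eyes.get_calibration(c);print(c,np.round(-k['R'].T@k['t'],3))
    for n in ['open_tap','shut_tap','open_tap_grip','shut_tap_grip','centrifuge','mat','jar','bottle','rack','tipbox']:
        print(n,[(np.round(d['centre'],3).tolist(),round(d['conf'],2)) for d in eyes.spot_in(c,n)[:3]])
print(sense()['time_s'])
E
```

```text
0.0 [0.22695395 0.58211099 0.40368321] [[0.932, -0.364, -0.001], [-0.364, -0.932, -0.002], [0.0, 0.002, -1.0]]
top [0.444 0.009 1.265]
open_tap [([0.618, 0.153, 0.054], 0.72), ([0.658, -0.214, 0.054], 0.4)]
shut_tap [([0.657, -0.211, 0.055], 0.76)]
open_tap_grip [([0.567, 0.155, 0.071], 0.72), ([0.649, -0.17, 0.073], 0.52)]
shut_tap_grip [([0.647, -0.175, 0.072], 0.63), ([0.569, 0.153, 0.076], 0.42), ([0.394, 0.339, 0.03], 0.27)]
centrifuge [([0.542, -0.164, 0.079], 0.97)]
mat [([0.417, -0.02, 0.003], 0.58)]
jar [([0.567, 0.052, 0.082], 0.72)]
bottle [([0.742, -0.032, 0.106], 0.82), ([0.657, -0.214, 0.054], 0.24)]
rack [([0.397, 0.341, 0.034], 0.74)]
tipbox [([0.384, -0.36, 0.065], 0.55)]
side [ 0.343 -0.775  0.924]
open_tap [([0.622, 0.148, 0.045], 0.78)]
shut_tap [([0.655, -0.23, 0.047], 0.55)]
open_tap_grip [([0.565, 0.147, 0.071], 0.53)]
shut_tap_grip [([0.413, -0.031, -0.0], 0.5)]
centrifuge [([0.535, -0.193, 0.072], 0.66)]
mat [([0.414, -0.03, 0.001], 0.77)]
jar [([0.564, 0.034, 0.052], 0.69)]
bottle [([0.744, -0.051, 0.084], 0.81)]
rack [([0.399, 0.317, 0.032], 0.75), ([0.743, -0.049, 0.083], 0.22)]
tipbox [([0.385, -0.387, 0.062], 0.86)]
1.1
```

View pics/top0.png

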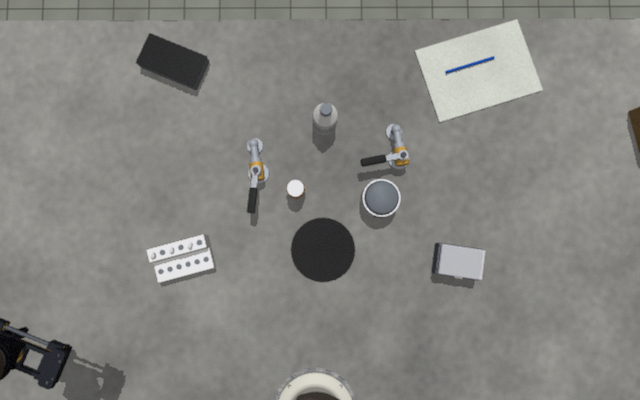

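View pics/side0.png

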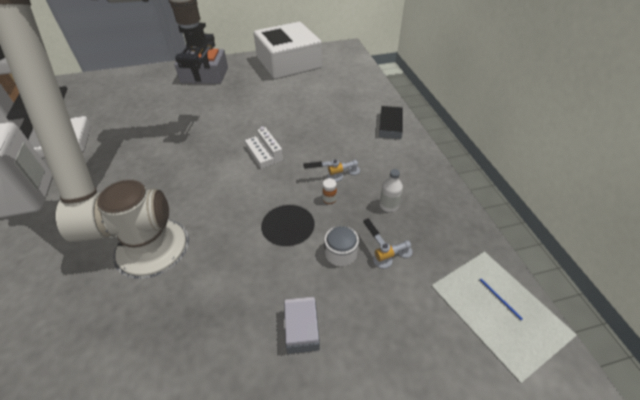

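The top view shows the open tap at (258,172) with its handle hanging down to (252,210), and the shut tap at (402,155) with its handle to the left at (362,161). The centrifuge is at (381,198), the mat at (323,250) and the jar at (295,188). The network positions agree with this, so next I'll refine the geometry.

```bash
cat > h.py <<'E'
from station import sense, eyes, r
import cv2,numpy as np
from scipy.optimize import least_squares
def proj(c,P):
    k=eyes.get_calibration(c);q=(k['R']@np.atleast_2d(P).T).T+k['t'];q=q@k['camera_matrix'].T;return q[:,:2]/q[:,2:]
def back(c,uv,z):
    k=eyes.get_calibration(c);o=-k['R'].T@k['t'];d=k['R'].T@np.linalg.inv(k['camera_matrix'])@np.array([*uv,1.]);return (o+d*(z-o[2])/d[2])[:2]
a=np.linspace(0,2*np.pi,60)
def cyl(x,y,secs): return np.vstack([np.c_[x+R*np.cos(a),y+R*np.sin(a),0*a+z] for R,z in secs])
def cent(c,P):
    h=cv2.convexHull(proj(c,P).astype(np.float32));m=cv2.moments(h);return np.array([m['m10'],m['m01']])/m['m00']
S={'centrifuge':[(.048,0),(.048,.068),(.025,.086)],'mat':[(.085,0)],'jar':[(.024,0),(.024,.078)]}
def fit(name,cams=('top','side'),cap=True):
    out=[]
    for c in cams:
        if cap: eyes.capture(c)
        o=eyes.outline_of(c,name)
        if not o: print(c,name,'none');continue
        m=o[0]['mask'];n,l,st,ce=cv2.connectedComponentsWithStats(m.astype(np.uint8));i=1+np.argmax(st[1:,4])
        s=least_squares(lambda p:cent(c,cyl(*p,S[name]))-ce[i],[.5,0]);out.append((c,np.round(s.x,4).tolist(),int(st[i,4]),round(o[0]['conf'],2)))
    return out
def hand(name,cam='top'):
    eyes.capture(cam);o=eyes.outline_of(cam,name)
    for d in o[:2]:
        v,u=np.nonzero(d['mask']);p=np.array([back(cam,(x,y),.072) for x,y in zip(u,v)])
        c=p.mean(0);_,_,V=np.linalg.svd(p-c,full_matrices=False);print(name,cam,round(d['conf'],2),len(p),c.round(4),V[0].round(3),'min',p.min(0).round(3),'max',p.max(0).round(3))
E
python3 - <<'E'
from h import *
for n in S: print(n,fit(n))
for n in ['open_tap_handle','shut_tap_handle','open_tap_grip','shut_tap_grip']: hand(n)
im=eyes.capture('top');cv2.imwrite('pics/crop1.png',cv2.resize(im[100:230,220:420],None,fx=4,fy=4,interpolation=cv2.INTER_CUBIC))
E
```

```text
centrifuge [('top', [0.5466, -0.1679], 1230, 0.92), ('side', [0.5478, -0.1713], 1188, 0.69)]
mat [('top', [0.4148, -0.0202], 3237, 0.56), ('side', [0.4169, -0.0244], 1731, 0.62)]
jar [('top', [0.5699, 0.0499], 306, 0.56), ('side', [0.5714, 0.0417], 332, 0.53)]
open_tap_handle top 0.63 390 [0.568  0.1564] [-0.993  0.118] min [0.509 0.141] max [0.629 0.173]
shut_tap_handle top 0.85 391 [ 0.6463 -0.1758] [ 0.182 -0.983] min [ 0.628 -0.236] max [ 0.668 -0.113]
open_tap_grip top 0.84 337 [0.5686 0.1567] [-0.994  0.105] min [0.509 0.141] max [0.629 0.17 ]
open_tap_grip top 0.69 827 [0.6133 0.1516] [-0.999  0.051] min [0.509 0.12 ] max [0.698 0.173]
shut_tap_grip top 0.56 375 [ 0.646  -0.1736] [ 0.185 -0.983] min [ 0.625 -0.236] max [ 0.668 -0.116]
```

View pics/crop1.png

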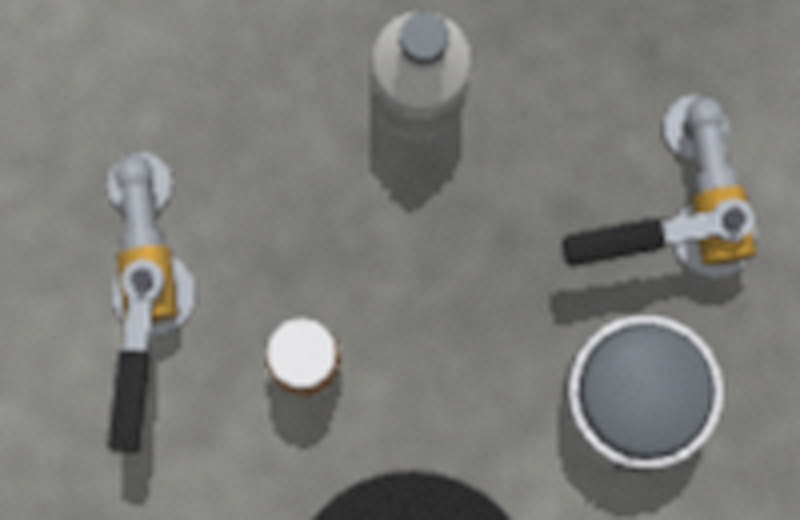

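The crop shows the open handle's pivot at (143,280) and its tip at (124,450). The shut handle runs from its pivot at (735,217) to its tip at (563,250). There is clear space between the centrifuge and the shut tap, so I'll push the centrifuge there with the two spread fingers.

Emit:
jog_arm([
  [0, 0, 0, 1],
  [0, 0, 0, 1],
  [0, 0, 0, 1],
  [0, 0, 0, 1],
  [0, 0, 0, 1],
  [0, 0, 0, 0.9],
  [0, 0, 0, 0],
], grip=50)

```text
time_s: 2.85
tcp_pos: [0.227, 0.5823, 0.4048]
ee_rot: [[0.665, -0.747, -0.0], [-0.747, -0.665, -0.0], [-0.0, 0.0, -1.0]]
wrist_force: [1.1, 0.4, 0.4]
gripper_width: 0.584
gripper_force: 0.0
```

```bash
cat >> h.py <<'E'
def to(x,y,z=None):
    s=sense();T=np.array(s['tcp_pos']);R=np.array(s['ee_rot']);g=np.array([x,y,T[2] if z is None else z])
    print('t',s['time_s'],'tcp',T.round(4),'yang',round(np.degrees(np.arctan2(R[1,1],R[0,1])),1),'F',np.round(s['wrist_force'],1),'units',(R.T@(g-T)/.02).round(2))
E
python3 - <<'E'
from h import *
op,ot,oe=back('top',(255.75,170),.07),back('top',(251,212.5),.072),back('top',(254.25,141),.048)
print('open',op,ot,oe,'handle',ot-op,'pipe',oe-op)
op,ot,oe=back('top',(403.75,154.25),.07),back('top',(360.75,162.5),.072),back('top',(396,127.5),.048)
print('shut',op,ot,oe,'handle',ot-op,'pipe',oe-op)
to(.588,-.215)
E
```

```text
open [0.61609569 0.14905784] [0.50789197 0.1600609 ] [0.69542075 0.15604904] handle [-0.10820372  0.01100306] pipe [0.07932506 0.0069912 ]
shut [ 0.65523728 -0.22788298] [ 0.63407915 -0.11785764] [ 0.72976639 -0.21349444] handle [-0.02115813  0.11002533] pipe [0.07452911 0.01438853]
t 2.85 tcp [0.227  0.5823 0.4048] yang -138.3 F [1.1 0.4 0.4] units [41.78 13.02  0.  ]
```

Emit:
jog_arm([
  [1, 0.31, 0, 0],
  [1, 0.31, 0, 0],
  [1, 0.31, 0, 0],
  [1, 0.31, 0, 0],
  [1, 0.31, 0, 0],
  [1, 0.31, 0, 0],
  [1, 0.31, 0, 0],
  [1, 0.31, 0, 0],
  [1, 0.31, 0, 0],
  [1, 0.31, 0, 0],
])

```text
time_s: 3.85
tcp_pos: [0.3143, 0.3901, 0.4048]
ee_rot: [[0.665, -0.747, 0.0], [-0.747, -0.665, 0.0], [0.0, -0.0, -1.0]]
wrist_force: [0.2, 0.2, 0.3]
gripper_width: 0.575
gripper_force: 0.0
```

Emit:
jog_arm([
  [1, 0.31, 0, 0],
  [1, 0.31, 0, 0],
  [1, 0.31, 0, 0],
  [1, 0.31, 0, 0],
  [1, 0.31, 0, 0],
  [1, 0.31, 0, 0],
  [1, 0.31, 0, 0],
  [1, 0.31, 0, 0],
  [1, 0.31, 0, 0],
  [1, 0.31, 0, 0],
])

```text
time_s: 4.85
tcp_pos: [0.4005, 0.1993, 0.4048]
ee_rot: [[0.665, -0.747, 0.0], [-0.747, -0.665, 0.0], [0.0, -0.0, -1.0]]
wrist_force: [-0.2, -0.1, -0.2]
gripper_width: 0.574
gripper_force: 0.0
```

Emit:
jog_arm([
  [1, 0.31, 0, 0],
  [1, 0.31, 0, 0],
  [1, 0.31, 0, 0],
  [1, 0.31, 0, 0],
  [1, 0.31, 0, 0],
  [1, 0.31, 0, 0],
  [1, 0.31, 0, 0],
  [1, 0.31, 0, 0],
  [1, 0.31, 0, 0],
  [1, 0.31, 0, 0],
])

```text
time_s: 5.85
tcp_pos: [0.4867, 0.0087, 0.4048]
ee_rot: [[0.665, -0.747, 0.0], [-0.747, -0.665, 0.0], [0.0, -0.0, -1.0]]
wrist_force: [1.2, -0.6, -0.0]
gripper_width: 0.574
gripper_force: 0.0
```

Emit:
jog_arm([
  [1, 0.31, 0, 0],
  [1, 0.31, 0, 0],
  [1, 0.31, 0, 0],
  [1, 0.31, 0, 0],
  [1, 0.31, 0, 0],
  [1, 0.31, 0, 0],
  [1, 0.31, 0, 0],
  [1, 0.31, 0, 0],
  [1, 0.31, 0, 0],
  [1, 0.31, 0, 0],
])

```text
time_s: 6.85
tcp_pos: [0.5732, -0.1819, 0.4047]
ee_rot: [[0.665, -0.747, -0.0], [-0.747, -0.665, -0.0], [-0.0, 0.0, -1.0]]
wrist_force: [-0.1, -0.3, -0.7]
gripper_width: 0.575
gripper_force: 0.0
```

Emit:
jog_arm([
  [1, 0.31, 0, 0],
  [0.8, 0.31, 0, 0],
  [0, 0, 0, 0],
])

```text
time_s: 7.15
tcp_pos: [0.5881, -0.2176, 0.4042]
ee_rot: [[0.663, -0.749, -0.001], [-0.749, -0.663, -0.0], [-0.0, 0.001, -1.0]]
wrist_force: [-0.1, 0.9, -0.4]
gripper_width: 0.575
gripper_force: 0.0
```

Run:
```python
from h import *
to(.588,-.215,.207)
print(fit('centrifuge',('side',)))
```

```text
t 7.15 tcp [ 0.5881 -0.2176  0.4042] yang -138.5 F [-0.1  0.9 -0.4] units [-0.1  -0.09  9.86]
[('side', [0.673, -0.2132], 834, 0.73)]
```

Emit:
jog_arm([
  [-0.1, 0, 1, 0],
  [0, 0, 1, 0],
  [0, 0, 1, 0],
  [0, 0, 1, 0],
  [0, 0, 1, 0],
  [0, 0, 0.8, 0],
  [0, 0, 0.5, 0],
  [0, 0, 0.5, 0],
  [0, 0, 0, 0],
])

```text
time_s: 8.15
tcp_pos: [0.5864, -0.2135, 0.2677]
ee_rot: [[0.665, -0.747, -0.002], [-0.747, -0.665, 0.0], [-0.002, 0.001, -1.0]]
wrist_force: [-0.5, -1.3, -0.4]
gripper_width: 0.575
gripper_force: 0.0
```

Run:
```python
from h import *
to(.588,-.215,.207)
a_=eyes.capture('top');b=eyes.capture('side')
cv2.imwrite('pics/d1.png',np.vstack([cv2.resize(a_[90:240,290:450],(480,290*450//290)) if 0 else cv2.resize(a_[110:230,330:450],(400,300)),cv2.resize(b[180:300,290:450],(400,300))]))
```

```text
t 8.15 tcp [ 0.5864 -0.2135  0.2677] yang -138.3 F [-0.5 -1.3 -0.4] units [ 0.11 -0.02  3.03]
```

View pics/d1.png

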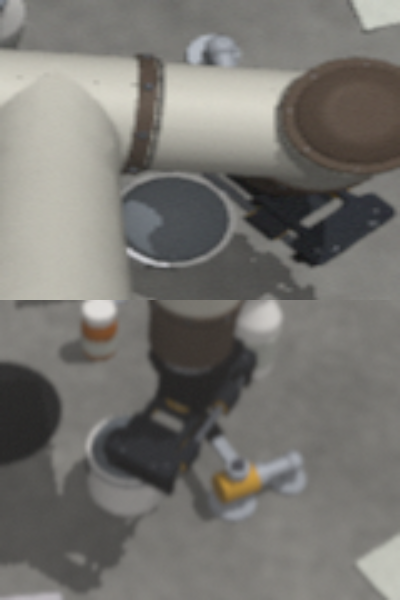

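The side view shows the gripper between the centrifuge and the tap, clear of the handle and the bottle. I'll keep lowering it.

Emit:
jog_arm([
  [0, 0, 0.5, 0],
  [0, 0, 0.5, 0],
  [0, 0, 0.5, 0],
  [0, 0, 0.5, 0],
  [0, 0, 0.5, 0],
  [0, 0, 0.5, 0],
  [0, 0, 0, 0],
])

```text
time_s: 8.95
tcp_pos: [0.5861, -0.2138, 0.2066]
ee_rot: [[0.664, -0.747, -0.004], [-0.747, -0.664, 0.001], [-0.003, 0.002, -1.0]]
wrist_force: [-0.1, 0.1, -1.0]
gripper_width: 0.573
gripper_force: 0.0
```

Run:
```python
from h import *
print(fit('centrifuge',('top',)))
d=np.array([-.665,.747]);g=np.array([.416,-.022])-.0505*d;to(*g)
```

```text
[('top', [0.5435, -0.1674], 986, 0.9)]
t 9.05 tcp [ 0.5869 -0.214   0.2084] yang -138.3 F [0.1 0.6 0.3] units [-10.32   0.     0.  ]
```

Emit:
jog_arm([
  [-0.2, 0, 0, 0],
  [-0.2, 0, 0, 0],
  [-0.2, 0, 0, 0],
  [-0.3, 0, 0, 0],
  [-0.4, 0, 0, 0],
  [-0.4, 0, 0, 0],
  [-0.4, 0, 0, 0],
  [-0.4, 0, 0, 0],
  [-0.4, 0, 0, 0],
  [-0.4, 0, 0, 0],
])

```text
time_s: 10.05
tcp_pos: [0.5429, -0.1641, 0.2093]
ee_rot: [[0.665, -0.747, 0.002], [-0.747, -0.665, -0.0], [0.001, -0.001, -1.0]]
wrist_force: [3.4, -3.0, 1.6]
gripper_width: 0.576
gripper_force: 2.4
```

Emit:
jog_arm([
  [-0.4, 0, 0, 0],
  [-0.4, 0, 0, 0],
  [-0.4, 0, 0, 0],
  [-0.4, 0, 0, 0],
  [-0.4, 0, 0, 0],
  [-0.4, 0, 0, 0],
  [-0.4, 0, 0, 0],
  [-0.4, 0, 0, 0],
  [-0.3, 0, 0, 0],
  [-0.2, 0, 0, 0],
])

```text
time_s: 11.05
tcp_pos: [0.4936, -0.1089, 0.2092]
ee_rot: [[0.665, -0.747, 0.001], [-0.747, -0.665, -0.0], [0.001, -0.001, -1.0]]
wrist_force: [3.3, -3.5, 3.1]
gripper_width: 0.574
gripper_force: 2.5
```

Run:
```python
from h import *
print(fit('centrifuge'))
d=np.array([-.665,.747]);g=np.array([.416,-.022])-.0505*d;to(*g)
cv2.imwrite('pics/d2.png',eyes.capture('side'))
```

```text
[('top', [0.434, -0.0692], 379, 0.6), ('side', [0.452, -0.0199], 171, 0.55)]
t 11.25 tcp [ 0.4934 -0.109   0.2087] yang -138.4 F [1.8 0.  0.4] units [-3.3  0.   0. ]
```

View pics/d2.png

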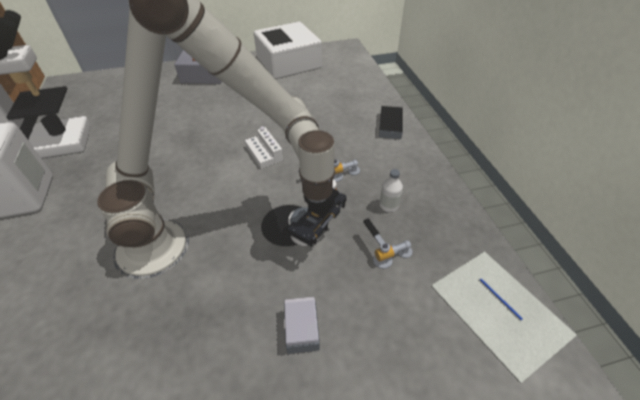

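The centrifuge is at about (300,222) in the side view, ahead of the gripper and part way onto the mat. Contact force is about 5 N. I'll finish the slide.

Emit:
jog_arm([
  [-0.3, 0, 0, 0],
  [-0.4, 0, 0, 0],
  [-0.4, 0, 0, 0],
  [-0.4, 0, 0, 0],
  [-0.4, 0, 0, 0],
  [-0.4, 0, 0, 0],
  [-0.4, 0, 0, 0],
  [-0.3, 0, 0, 0],
  [-0.2, 0, 0, 0],
  [-0.1, 0, 0, 0],
])

```text
time_s: 12.3
tcp_pos: [0.4494, -0.0597, 0.2086]
ee_rot: [[0.665, -0.747, -0.001], [-0.747, -0.665, -0.0], [-0.0, 0.001, -1.0]]
wrist_force: [2.1, -2.3, -0.6]
gripper_width: 0.575
gripper_force: 1.8
```

Emit:
jog_arm([
  [0, 0, 0, 0],
  [0, 0, 0, 0],
  [0.5, 0, 0, 0],
  [1, 0, 0, 0],
  [1, 0, 0, 0],
  [0, 0, -1, 0],
  [0, 0, -1, 0],
  [0, 0, -1, 0],
  [0, 0, -1, 0],
  [0, 0, -1, 0],
])

```text
time_s: 13.3
tcp_pos: [0.483, -0.098, 0.3093]
ee_rot: [[0.664, -0.748, -0.001], [-0.748, -0.664, 0.0], [-0.001, 0.001, -1.0]]
wrist_force: [1.1, -0.4, 0.4]
gripper_width: 0.578
gripper_force: 0.0
```

Run:
```python
from h import *
print(fit('centrifuge'))
a_=eyes.capture('top');b=eyes.capture('side')
cv2.imwrite('pics/d3.png',np.vstack([cv2.resize(a_[180:310,250:410],(480,290)),cv2.resize(b[170:280,240:400],(480,300))]))
to(.52,.13)
```

```text
[('top', [0.4018, -0.0235], 688, 0.65), ('side', [0.4092, -0.0375], 713, 0.88)]
t 13.6 tcp [ 0.4827 -0.0976  0.3076] yang -138.4 F [ 0.3  1.  -1.2] units [-7.27 -8.95 -0.  ]
```

View pics/d3.png

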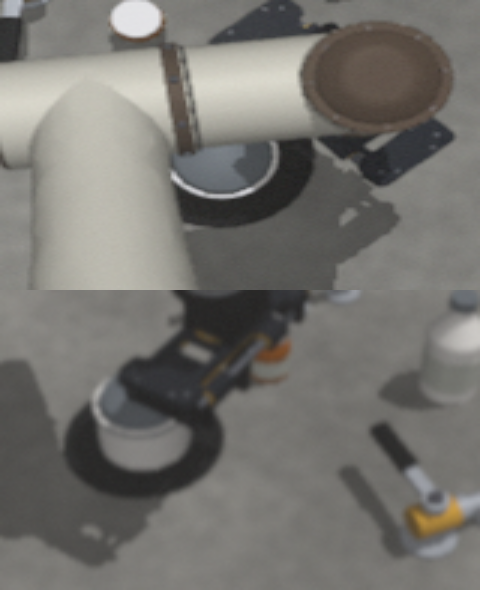

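The centrifuge now stands well inside the mat, with a dark rim visible all round it in the side crop. Next is the open tap: I'll straddle its handle with the fingers and follow the arc.

Emit:
jog_arm([
  [0, 0, 0, -1],
  [0, 0, 0, -1],
  [0, 0, 0, -1],
  [0, 0, 0, -1],
  [0, 0, 0, -1],
  [0, 0, 0, -1],
  [0, 0, 0, -1],
  [0, 0, 0, -1],
  [0, 0, 0, -1],
  [0, 0, 0, -0.2],
], grip=34)

```text
time_s: 14.6
tcp_pos: [0.4828, -0.0974, 0.3075]
ee_rot: [[0.994, -0.107, -0.003], [-0.107, -0.994, -0.0], [-0.003, 0.0, -1.0]]
wrist_force: [0.5, -0.1, 0.6]
gripper_width: 0.392
gripper_force: 0.0
```

Run:
```python
from h import *
to(.5315,.158,.232);print(np.round(sense()['joints'],0))
```

```text
t 14.6 tcp [ 0.4828 -0.0974  0.3075] yang -96.1 F [ 0.5 -0.1  0.6] units [  1.06 -12.96   3.77]
[  8.  15. -26.  -0. -50.  76.]
```

Emit:
jog_arm([
  [0.1, -1, 0, 0],
  [0.1, -1, 0, 0],
  [0.1, -1, 0, 0],
  [0.1, -1, 0, 0],
  [0.1, -1, 0, 0],
  [0.1, -1, 0, 0],
  [0.1, -1, 0, 0],
  [0.1, -1, 0, 0],
  [0.1, -1, 0, 0],
  [0.1, -1, 0, 0],
])

```text
time_s: 15.6
tcp_pos: [0.5245, 0.1001, 0.3078]
ee_rot: [[0.994, -0.109, -0.002], [-0.109, -0.994, -0.001], [-0.002, 0.001, -1.0]]
wrist_force: [0.3, 0.4, 0.4]
gripper_width: 0.392
gripper_force: 0.0
```

Emit:
jog_arm([
  [0, -1, 0, 0],
  [0, -1, 0, 0],
  [0, -0.9, 0, 0],
  [0, 0, 0, 0],
])

```text
time_s: 16.0
tcp_pos: [0.531, 0.1588, 0.3081]
ee_rot: [[0.994, -0.106, -0.0], [-0.106, -0.994, -0.0], [-0.0, 0.0, -1.0]]
wrist_force: [-1.0, -0.5, -0.4]
gripper_width: 0.395
gripper_force: 0.0
```

Run:
```python
from h import *
to(.5315,.158,.232)
b=eyes.capture('side')
cv2.imwrite('pics/d4.png',cv2.resize(b[110:230,260:420],(640,480)))
print(fit('centrifuge'))
```

```text
t 16.0 tcp [0.531  0.1588 0.3081] yang -96.1 F [-1.  -0.5 -0.4] units [0.03 0.04 3.8 ]
[('top', [0.4169, -0.0201], 1181, 0.58), ('side', [0.4175, -0.0229], 1039, 0.56)]
```

View pics/d4.png

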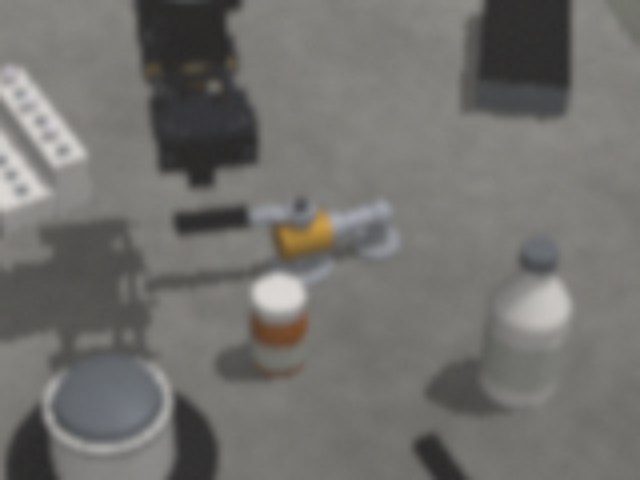

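The centrifuge is centred on the mat, within about 3 mm. The gripper is over the sleeve at about (210,220) in the crop, so I'll lower it.

Emit:
jog_arm([
  [0, 0, 0.5, 0],
  [0, 0, 0.5, 0],
  [0, 0, 0.5, 0],
  [0, 0, 0.5, 0],
  [0, 0, 0.4, 0],
  [0, 0, 0.4, 0],
  [0, 0, 0.4, 0],
  [0, 0, 0.4, 0],
  [0, 0, 0.2, 0],
  [0, 0, 0, 0],
])

```text
time_s: 17.25
tcp_pos: [0.5306, 0.1569, 0.2321]
ee_rot: [[0.994, -0.108, -0.001], [-0.108, -0.994, -0.001], [-0.001, 0.001, -1.0]]
wrist_force: [-0.3, 0.0, -0.1]
gripper_width: 0.391
gripper_force: 0.0
```

Run:
```python
from h import *
to(.5315,.158,.232)
b=eyes.capture('side')
cv2.imwrite('pics/d5.png',cv2.resize(b[110:230,260:420],(640,480)))
```

```text
t 17.25 tcp [0.5306 0.1569 0.2321] yang -96.2 F [-0.3  0.  -0.1] units [ 0.04 -0.06  0.  ]
```

View pics/d5.png

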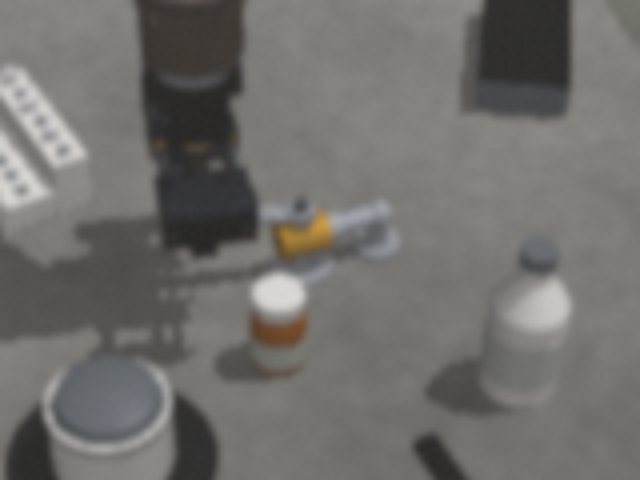

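The fingers straddle the sleeve at about (205,245) with no force. Turning the handle shut now.

Emit:
jog_arm([
  [0, -0.3, 0, 0],
  [0.01, -0.27, 0, 0.8],
  [0.01, -0.27, 0, 0.8],
  [0.01, -0.27, 0, 0.8],
  [0.01, -0.27, 0, 0.8],
  [0.01, -0.27, 0, 0.8],
  [0.01, -0.27, 0, 0.8],
  [0.01, -0.27, 0, 0.8],
  [0.01, -0.27, 0, 0.8],
  [0.01, -0.27, 0, 0.8],
])

```text
time_s: 18.3
tcp_pos: [0.5501, 0.207, 0.2332]
ee_rot: [[0.774, -0.634, -0.001], [-0.634, -0.774, -0.001], [0.0, 0.001, -1.0]]
wrist_force: [0.9, -3.4, -0.1]
gripper_width: 0.395
gripper_force: 1.2
```

Emit:
jog_arm([
  [0.01, -0.27, 0, 0.8],
  [0.01, -0.27, 0, 0.8],
  [0.01, -0.27, 0, 0.8],
  [0.01, -0.27, 0, 0.8],
  [0.01, -0.27, 0, 0.8],
  [0.01, -0.27, 0, 0.8],
  [0.01, -0.27, 0, 0.8],
  [0.01, -0.27, 0, 0.8],
  [0.01, -0.27, 0, 0.8],
  [0, 0, 0, 0],
])

```text
time_s: 19.3
tcp_pos: [0.59, 0.2341, 0.233]
ee_rot: [[0.306, -0.952, -0.0], [-0.952, -0.306, -0.0], [0.0, 0.0, -1.0]]
wrist_force: [0.5, -0.9, -0.2]
gripper_width: 0.39
gripper_force: 0.3
```

Run:
```python
from h import *
to(.616-.0074,.149+.0847)
s=sense();T=np.array(s['tcp_pos'])[:2]-[.616,.149];print(np.hypot(*T),np.degrees(np.arctan2(T[1],T[0])),s['moment'])
hand('open_tap_handle')
```

```text
t 19.3 tcp [0.59   0.2341 0.233 ] yang -162.2 F [ 0.5 -0.9 -0.2] units [ 0.3  -0.88 -0.  ]
0.08899932273971811 106.97899073715065 [-0.17590515  0.10187643 -0.01958725]
open_tap_handle top 0.7 228 [0.6084 0.1723] [ 0.346 -0.938] min [0.588 0.138] max [0.629 0.211]
```

Emit:
jog_arm([
  [0.01, -0.27, 0, 0.8],
  [0.01, -0.27, 0, 0.8],
  [0.01, -0.27, 0, 0.8],
  [0.01, -0.2, 0, 0.5],
  [0, -0.1, 0, 0.2],
  [0, 0, 0, 0],
])

```text
time_s: 20.0
tcp_pos: [0.6115, 0.2382, 0.2328]
ee_rot: [[0.064, -0.998, 0.0], [-0.998, -0.064, 0.001], [-0.001, -0.0, -1.0]]
wrist_force: [-2.1, 1.3, 0.1]
gripper_width: 0.389
gripper_force: 0.7
```

Emit:
jog_arm([
  [0, -0.1, 0, 0],
  [0, -0.1, 0, 0],
  [0, 0, 0, 0],
])

```text
time_s: 20.3
tcp_pos: [0.6138, 0.2384, 0.2325]
ee_rot: [[0.063, -0.998, -0.006], [-0.998, -0.063, -0.001], [0.001, 0.006, -1.0]]
wrist_force: [-9.3, 3.2, 4.4]
gripper_width: 0.39
gripper_force: 4.4
```

Run:
```python
from h import *
to(.616-.0074,.149+.0847)
s=sense();T=np.array(s['tcp_pos'])[:2]-[.616,.149];print(np.hypot(*T),np.degrees(np.arctan2(T[1],T[0])),s['gripper_force'])
hand('open_tap_handle');hand('open_tap_handle','side')
```

```text
t 20.3 tcp [0.6138 0.2384 0.2325] yang -176.4 F [-9.3  3.2  4.4] units [0.22 0.27 0.  ]
0.08938135492158687 91.4316422227373 4.404307787044672
open_tap_handle top 0.61 226 [0.6142 0.1755] [ 0.119 -0.993] min [0.601 0.138] max [0.629 0.217]
open_tap_handle side 0.44 122 [0.6129 0.1807] [ 0.099 -0.995] min [0.6   0.124] max [0.63  0.248]
```

The force has risen to about 10 N, so the handle is at its stop. I'll give one small nudge to seat it, then back off and rise.

Emit:
jog_arm([
  [0, -0.1, 0, 0],
  [0, 0, 0, 0],
  [0, 0, 0, 0],
])

```text
time_s: 20.8
tcp_pos: [0.6145, 0.2385, 0.2324]
ee_rot: [[0.063, -0.998, -0.009], [-0.998, -0.063, -0.002], [0.002, 0.009, -1.0]]
wrist_force: [-13.3, 3.9, 7.0]
gripper_width: 0.396
gripper_force: 6.5
```

Emit:
jog_arm([
  [0, 0.2, 0, 0],
  [0, 0.2, 0, 0],
  [0, 0, -0.5, 0],
  [0, 0, -1, 0],
  [0, 0, -1, 0],
  [0, 0, -1, 0],
  [0, 0, -1, 0],
  [0, 0, -1, 0],
  [0, 0, -1, 0],
  [0, 0, 0, 0],
])

```text
time_s: 21.8
tcp_pos: [0.6107, 0.2376, 0.3674]
ee_rot: [[0.063, -0.998, 0.008], [-0.998, -0.063, 0.004], [-0.003, -0.009, -1.0]]
wrist_force: [0.4, -0.4, 0.7]
gripper_width: 0.393
gripper_force: 0.0
```

Run:
```python
from h import *
hand('open_tap_handle');hand('open_tap_handle','side')
print(fit('jar',('side',)))
to(.655-.085*np.sin(np.radians(11)),-.228+.085*np.cos(np.radians(11)))
```

```text
open_tap_handle top 0.86 316 [0.6132 0.1871] [ 0.128 -0.992] min [0.598 0.138] max [0.629 0.235]
open_tap_handle top 0.71 641 [ 0.7495 -0.0246] [-0.997  0.072] min [ 0.711 -0.056] max [0.789 0.006]
open_tap_handle side 0.64 163 [0.6121 0.1845] [ 0.106 -0.994] min [0.596 0.123] max [0.631 0.255]
[('side', [0.5709, 0.0422], 317, 0.78)]
t 22.1 tcp [0.6096 0.2375 0.3614] yang -176.4 F [ 0.  -0.7  0. ] units [19.16 -0.26  0.02]
```

The open tap is now shut: its handle points at about 97°, square across its pipe, and the jar hasn't moved. On to the other tap.

Emit:
jog_arm([
  [1, 0, 0, -0.5],
  [1, 0, 0, -0.5],
  [1, 0, 0, -0.5],
  [1, 0, 0, 0],
  [1, 0, 0, 0],
  [1, 0, 0, 0],
  [1, 0, 0, 0],
  [1, 0, 0, 0],
  [1, 0, 0, 0],
  [1, 0, 0, 0],
])

```text
time_s: 23.1
tcp_pos: [0.6414, 0.0395, 0.3618]
ee_rot: [[0.182, -0.983, -0.002], [-0.983, -0.182, -0.001], [0.0, 0.002, -1.0]]
wrist_force: [0.5, -0.3, 0.2]
gripper_width: 0.391
gripper_force: 0.0
```

Emit:
jog_arm([
  [1, 0, 0, 0],
  [1, 0, 0, 0],
  [1, 0, 0, 0],
  [1, 0, 0, 0],
  [1, 0, 0, 0],
  [1, 0, 0, 0],
  [1, 0, 0, 0],
  [0, 0, 0, 0],
])

```text
time_s: 23.9
tcp_pos: [0.6669, -0.0994, 0.3614]
ee_rot: [[0.179, -0.984, -0.002], [-0.984, -0.179, -0.001], [0.0, 0.002, -1.0]]
wrist_force: [0.5, -0.1, 0.6]
gripper_width: 0.395
gripper_force: 0.0
```

Run:
```python
from h import *
to(.6405,-.1495,.232);print(sense()['joints'])
hand('shut_tap_handle','side')
print([d['centre'] for d in eyes.spot_in('side','bottle')[:1]])
```

```text
t 23.9 tcp [ 0.6669 -0.0994  0.3614] yang -169.7 F [ 0.5 -0.1  0.6] units [2.23 1.74 6.48]
[ 5.23443721e+00  2.85320168e+01  4.58061624e+00  2.05313287e-02
 -6.61588793e+01  5.08589755e+00]
shut_tap_handle side 0.59 273 [ 0.6478 -0.1909] [ 0.174 -0.985] min [ 0.628 -0.248] max [ 0.671 -0.123]
[[0.741, -0.049, 0.0748]]
```

Emit:
jog_arm([
  [0.75, 0.6, 0, 0],
  [0.75, 0.6, 0, 0],
  [0.7, 0.55, 0, 0],
  [0, 0, 0.8, 0],
  [0, 0, 0.8, 0],
  [0, 0, 0.8, 0],
  [0, 0, 0.8, 0],
  [0, 0, 0.3, 0],
  [0, 0, 0, 0],
])

```text
time_s: 24.95
tcp_pos: [0.6397, -0.1477, 0.292]
ee_rot: [[0.181, -0.983, -0.002], [-0.983, -0.181, -0.0], [-0.0, 0.002, -1.0]]
wrist_force: [-0.2, 0.6, -0.5]
gripper_width: 0.395
gripper_force: 0.0
```

Run:
```python
from h import *
to(.6405,-.1495,.232)
b=eyes.capture('side')
cv2.imwrite('pics/d6.png',cv2.resize(b[160:280,320:480],(640,480)))
```

```text
t 24.95 tcp [ 0.6397 -0.1477  0.292 ] yang -169.6 F [-0.2  0.6 -0.5] units [ 0.1  -0.03  3.  ]
```

View pics/d6.png

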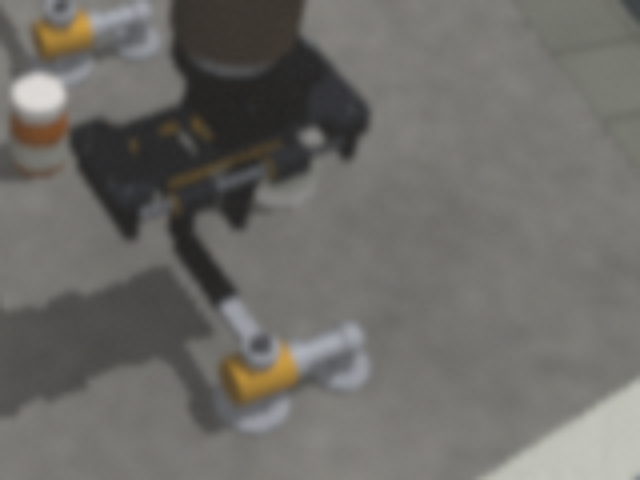

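The gripper straddles the sleeve at about (205,270) in the crop, and the bottle sits clear behind it. Lowering.

Emit:
jog_arm([
  [0.1, 0, 0.4, 0],
  [0.1, 0, 0.4, 0],
  [0, 0, 0.4, 0],
  [0, 0, 0.4, 0],
  [0, 0, 0.4, 0],
  [0, 0, 0.4, 0],
  [0, 0, 0.3, 0],
  [0, 0, 0.3, 0],
  [0, 0, 0, 0],
])

```text
time_s: 25.9
tcp_pos: [0.6408, -0.1508, 0.2316]
ee_rot: [[0.182, -0.983, -0.002], [-0.983, -0.182, 0.0], [-0.001, 0.002, -1.0]]
wrist_force: [0.3, 0.3, 0.4]
gripper_width: 0.395
gripper_force: 0.0
```

Emit:
jog_arm([
  [0, 0.3, 0, 0],
  [0.01, 0.26, 0, -0.8],
  [0.01, 0.26, 0, -0.8],
  [0.01, 0.26, 0, -0.8],
  [0.01, 0.26, 0, -0.8],
  [0.01, 0.26, 0, -0.8],
  [0, 0, 0, 0],
])

```text
time_s: 26.6
tcp_pos: [0.6111, -0.1611, 0.234]
ee_rot: [[0.482, -0.876, 0.004], [-0.876, -0.482, -0.0], [0.002, -0.003, -1.0]]
wrist_force: [1.9, 0.5, 0.7]
gripper_width: 0.391
gripper_force: 0.7
```

```bash
cat >> h.py <<'E'
def pol(px,py):
    s=sense();T=np.array(s['tcp_pos'])[:2]-[px,py];print('rad',np.hypot(*T),'ang',np.degrees(np.arctan2(T[1],T[0])),s['gripper_force'])
E
python3 - <<'E'
from h import *
to(.655,-.228,.232);pol(.655,-.228)
hand('shut_tap_handle','side')
E
```

```text
t 26.6 tcp [ 0.6111 -0.1611  0.234 ] yang -151.2 F [1.9 0.5 0.7] units [ 3.99 -0.31  0.11]
rad 0.07999732587843346 ang 123.30104045825338 0.6641904354910366
shut_tap_handle side 0.63 111 [ 0.6429 -0.2103] [ 0.491 -0.871] min [ 0.618 -0.244] max [ 0.666 -0.173]
```

Emit:
jog_arm([
  [0.01, 0.26, 0, -0.8],
  [0.01, 0.26, 0, -0.8],
  [0.01, 0.26, 0, -0.8],
  [0.01, 0.26, 0, -0.8],
  [0.01, 0.26, 0, -0.8],
  [0.01, 0.26, 0, -0.8],
  [0.01, 0.26, 0, -0.8],
  [0.01, 0.26, 0, -0.8],
  [0.01, 0.26, 0, -0.8],
  [0.01, 0.26, 0, -0.8],
])

```text
time_s: 27.7
tcp_pos: [0.5771, -0.1983, 0.2334]
ee_rot: [[0.911, -0.413, 0.003], [-0.413, -0.911, 0.0], [0.003, -0.001, -1.0]]
wrist_force: [3.3, 1.4, -0.1]
gripper_width: 0.393
gripper_force: 1.3
```

Emit:
jog_arm([
  [0.01, 0.26, 0, -0.8],
  [0.01, 0.26, 0, -0.8],
  [0.01, 0.26, 0, -0.8],
  [0.01, 0.26, 0, -0.8],
  [0.01, 0.26, 0, -0.8],
  [0.01, 0.26, 0, -0.8],
  [0.01, 0.26, 0, -0.8],
  [0, 0, 0, 0],
])

```text
time_s: 28.5
tcp_pos: [0.5692, -0.2341, 0.2328]
ee_rot: [[1.0, 0.019, -0.001], [0.019, -1.0, 0.0], [-0.001, -0.0, -1.0]]
wrist_force: [0.3, 0.3, 0.6]
gripper_width: 0.394
gripper_force: 0.0
```

Run:
```python
from h import *
to(.655,-.228,.232);pol(.655,-.228)
hand('shut_tap_handle','side')
```

```text
t 28.5 tcp [ 0.5692 -0.2341  0.2328] yang -88.9 F [0.3 0.3 0.6] units [ 4.3  -0.22  0.04]
rad 0.08605010857779681 ang -175.9425370837057 0.0
shut_tap_handle side 0.52 51 [ 0.6539 -0.2342] [0.92  0.392] min [ 0.641 -0.245] max [ 0.666 -0.223]
```

Emit:
jog_arm([
  [0.02, 0.26, 0, -0.8],
  [0.02, 0.26, 0, -0.8],
  [0.01, 0.15, 0, -0.5],
  [0, 0.1, 0, 0],
  [0, 0, 0, 0],
])

```text
time_s: 29.1
tcp_pos: [0.5711, -0.2474, 0.2324]
ee_rot: [[0.983, 0.185, -0.002], [0.185, -0.983, 0.003], [-0.001, -0.004, -1.0]]
wrist_force: [-1.1, 8.2, 2.7]
gripper_width: 0.393
gripper_force: 4.2
```

Emit:
jog_arm([
  [0, 0.1, 0, 0],
  [0, 0.1, 0, 0],
  [0, 0, 0, 0],
])

```text
time_s: 29.4
tcp_pos: [0.5715, -0.2486, 0.2322]
ee_rot: [[0.983, 0.184, -0.004], [0.184, -0.983, 0.008], [-0.003, -0.008, -1.0]]
wrist_force: [-1.3, 21.3, 6.6]
gripper_width: 0.394
gripper_force: 10.4
```

Run:
```python
from h import *
to(.655,-.228,.232);pol(.655,-.228)
```

```text
t 29.4 tcp [ 0.5715 -0.2486  0.2322] yang -79.4 F [-1.3 21.3  6.6] units [ 4.29 -0.24  0.  ]
rad 0.08600343686187942 ang -166.11653618898322 10.429982179775834
```

The handle is firmly on its stop at 21 N. I'll back off, rise and check everything.

Emit:
jog_arm([
  [0, -0.2, 0, 0],
  [0, -0.25, 0, 0],
  [0, 0, -0.5, 0],
  [0, 0, -1, 0],
  [0, 0, -1, 0],
  [0, 0, -1, 0],
  [0, 0, -1, 0],
  [0, 0, -1, 0],
  [0, 0, -1, 0],
  [0, 0, 0, 0],
])

```text
time_s: 30.4
tcp_pos: [0.571, -0.2452, 0.367]
ee_rot: [[0.982, 0.186, 0.007], [0.186, -0.982, -0.003], [0.006, 0.004, -1.0]]
wrist_force: [-0.5, -0.6, 0.2]
gripper_width: 0.39
gripper_force: 0.0
```

Emit:
jog_arm([
  [-1, 1, 0, 0],
  [-1, 1, 0, 0],
  [-1, 1, 0, 0],
  [-1, 1, 0, 0],
  [-1, 1, 0, 0],
  [-1, 1, 0, 0],
  [-0.5, 1, 0, 0],
  [-0.5, 1, 0, 0],
  [0, 0, 0, 0],
  [0, 0, 0, 0],
])

```text
time_s: 31.4
tcp_pos: [0.4625, -0.4281, 0.362]
ee_rot: [[0.983, 0.185, -0.001], [0.185, -0.983, 0.001], [-0.001, -0.001, -1.0]]
wrist_force: [0.1, -0.2, 0.7]
gripper_width: 0.39
gripper_force: 0.0
```

Run:
```python
from h import *
to(0.5,-.3)
for n in ['shut_tap_handle','open_tap_handle']: hand(n);hand(n,'side')
print(fit('centrifuge'),fit('jar'))
for n in ['bottle','rack','tipbox']: print(n,[d['centre'] for d in eyes.spot_in('side',n)[:1]])
cv2.imwrite('pics/d7.png',cv2.resize(eyes.capture('side')[100:350,220:470],(600,600)))
```

```text
t 31.4 tcp [ 0.4625 -0.4281  0.362 ] yang -79.3 F [ 0.1 -0.2  0.7] units [ 3.03 -5.95  0.  ]
shut_tap_handle top 0.79 379 [ 0.6069 -0.2311] [-0.987 -0.159] min [ 0.548 -0.249] max [ 0.666 -0.21 ]
shut_tap_handle side 0.58 145 [ 0.6347 -0.2364] [-0.981 -0.193] min [ 0.599 -0.251] max [ 0.667 -0.22 ]
open_tap_handle top 0.58 318 [0.6109 0.1989] [ 0.141 -0.99 ] min [0.596 0.138] max [0.629 0.257]
open_tap_handle top 0.51 2040 [ 0.4159 -0.0179] [0.052 0.999] min [ 0.339 -0.098] max [0.496 0.059]
side jar none
[('top', [0.4164, -0.0191], 1119, 0.91), ('side', [0.4192, -0.0232], 962, 0.8)] [('top', [0.5697, 0.0503], 262, 0.66)]
bottle [[0.7429, -0.0467, 0.0845]]
rack [[0.4033, 0.3157, 0.0295]]
tipbox [[0.3814, -0.3862, 0.0634]]
```

View pics/d7.png

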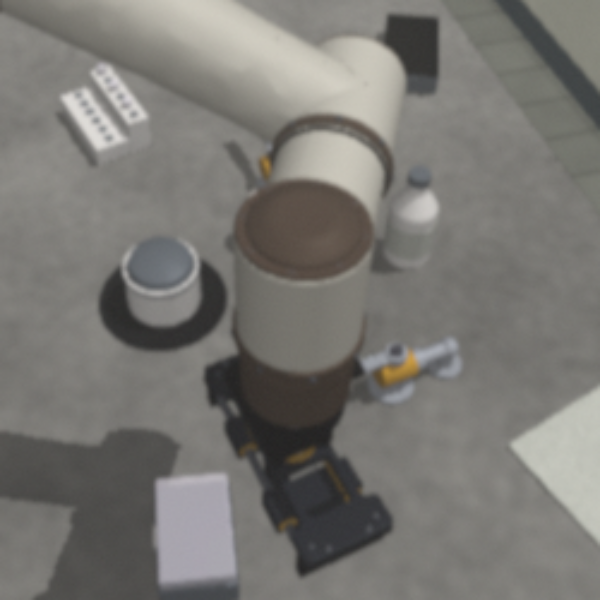

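The picture shows the centrifuge on the mat at (160,290), with the bottle, rack and tip box where they were. Both handles were pressed against their stops at well above their friction. Handing in.

```bash
python3 -c "
from station import r
print(r.finish_job())"
```

```text
the job is handed in; nothing more can be done
None
```

I slid the centrifuge onto the mat (about 3 mm off centre), then turned the open tap shut and the other one open, each to its stop. No bystander moved measurably, and I handed the job in at about 32 s; no verdict came back.

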